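Tamp the slide-mounting press shut

TASK

A freshly mounted slide lies in the mounting press under its loose glass-windowed pressure plate. Lift the tamper out of its dish, press the middle of the plate squarely and gently down with the tamper's flat foot until it has bottomed out level and both end catches have snapped over it, and hold it there with 15 to 20 N for a good second (more than 22 N may crack the glass). Then stand the tamper upright back in its dish; leave everything else where it is.

Things in the scene. Friction and masses are not known exactly. Their poses are not given: they have to be found in the camera images.
- tamper: The hand tamper, 77 mm tall, 0.15 to 0.3 kg: flat round felt-faced foot 36 mm in diameter and 10 mm thick, thin stem, upright plain wooden round handle 28 mm in diameter from 40 to 70 mm above the foot's underside. Origin: centre of the foot's underside; z runs up the handle. At the start it stands upright in its dish.
- tamper_grip (a point): Point on the tamper's axis in the handle, 58 mm above the foot's underside: a good place to grip across the 28 mm handle.
- tamper_rest: The tamper's dish, fixed on the worktop: round dark metal, 15 mm high, 56 mm outer diameter at the rim; inside it widens from about 39 mm diameter at the floor to 48 mm at the rim. Origin: centre of its underside on the worktop; the inner floor, where the tamper's foot stands, is 4 mm above that.
- press: Slide-mounting press, fixed on the worktop: grey base 84 x 152 mm on levelling feet (set 0 to 4 mm higher); x across, y along its length, z up. Origin: centre, nominally at worktop level. At each end a metal catch housing, 43 mm high, inner faces at y = +-43 mm. Four corner guides (x = +-23 to +-30, y = +-32 to +-41 mm) rise to z = 44 mm. The sprung bed with the slide lies between two stop bars.
- press_seat (a point): Centre of the press 26 mm above its origin: highest possible place of the plate's underside when it is bottomed out. The two stop bars (solid steel, 6 x 78 mm, under the plate's long edges) are set by thumb screws anywhere from 0 to 6 mm below this height, and their setting is not measured: the bottom must be felt.
- bed (a joint): Travel of the sprung bed that carries the slide, down from 0 (start) to 0.012 to 0.018 m (plate bottomed, by the stop bars' setting). Its springs push the plate up with about 3.5 N at the start, rising evenly to 7 to 9 N at the bottom. The bed also rocks a few degrees, so the plate tips if it is pressed off its middle or with a tilted tamper.
- pressure_plate: Pressure plate, loose on the sprung bed: glass window in a steel frame, 44 x 84 x 5 mm, 0.05 to 0.1 kg, 1 mm play in the guides. Origin: centre of its underside; y along its length, z up. Starts 38 mm above the press's origin and bottoms out on the stop bars 12 to 18 mm lower. Released, a caught plate springs up to 27 to 28 mm, against the bolts. Over 22 N from the tamper may crack the glass.
- plate_top (a point): Centre of the pressure plate's upper face, 5 mm above its underside: where the tamper must press.
- catch_left (a joint): Spring bolt in the housing at the press's +y end, bevelled nose reaching 3.4 mm inward. 0 = fully in, grows to 0.006 m as it is pushed outward. The descending plate pushes both bolts out (7 to 12 N in all, springs included) until they snap in over its upper edges after 10.5 mm of travel, 1.5 to 7.5 mm before the bottom.
- catch_right (a joint): Spring bolt in the housing at the press's -y end; same shape and values.
- staining_jar: Bystander: square glass staining jar with black lid, 62 x 62 x 92 mm; origin at the centre of its underside.
- mountant_bottle: Bystander: small amber dropper bottle, 33 mm diameter, 102 mm tall; origin at the centre of its underside.
- beaker: Bystander: plastic beaker, 57 mm diameter, 69 mm tall; origin at the centre of its underside.
- forceps: Bystander: steel forceps lying flat, 117 mm long, 9 mm high.
Mind the look-alikes: they are no part of the job. There is more than one size of the pressure_plate; the one meant has the size given above. What is meant by the tamper is not purple, and is the smaller of those in its own colour.

How it is judged:
By the outcome, as a careful person would: the job done as asked, in the order asked, and still so for the second after the job is handed in, with the robot touching nothing.
It also fails if it takes over 58 s, if anything falls off the work surface, if the arm or the gripper's body presses on something with over 40 N, if the wrist force passes 120 N, or if a joint passes its speed limit or range.

ROBOT

A 6-joint arm with a two-finger parallel gripper is mounted at the origin on a cart in front of the work surface, level with it; the furniture and walls round the work are solid. World frame = base frame: x ahead of the robot, y to its left, z up, the work surface at z = 0. Lengths are in mm, angles in rad, forces in N, time in s.
With the tool pointing down it reaches from about 250 to 800 mm from the base axis. Payload 3.9 kg.
Tool frame: the origin (TCP) lies midway between the tips of the shut fingers; the grasp point (between the pads) lies 19 mm behind it; z points along the fingers, y is the direction in which the jaws open and shut (so a half turn about z gives the same grasp; the last joint's range is limited). The gripper opens to 85 mm and grips with 20 to 120 N. Pads are 22 mm wide; open, the fingers measure 114 mm over their backs; the gripper's body (76 mm by 85 mm) begins 54 mm behind the grasp point. The pads swing forward as they close: fully open they stand 13 mm farther back than shut.
Start: joints at [1.195, 0.26, -0.138, 1.173, 0, 1.571], TCP at [192.679, 488.355, 231.304] pointing down, gripper open.
Joint ranges: [-2.78, 2.78], [-0.83, 1.72], [-1.28, 1.37], [-1.9, 2.12], [-1.57, 1.48], [-3.14, 3.14]. Speed limits (rad/s): [2.57, 2.57, 3.14, 3.14, 3.14, 3.14].

INTERFACE

Orientations are given as a 3x3 rotation matrix whose columns are the frame's x, y, z axes.
In Python, from station import env gives the robot as it stands.
- The arm moves only by the shell command python3 -m inch 'ROWS' [FORCE]. ROWS is JSON, one flat list of numbers, 7 for each row, row after row: the opening, from 0 (shut) to 1 (fully open), then the shift along the tool's x, y, z in mm, then the turn, a rotation vector about the tool's x, y, z in degrees. In form: [fingers, tx, ty, tz, wx, wy, wz, fingers, tx, ty, tz, wx, wy, wz, ...]. A call has 1 to 12 rows; each row is the pose to reach, as a shift and turn from the pose measured when the call began, along the tool's axes at that moment; what a row does not reach only later rows make up. A row lasts 1/8 s, in which the tool goes at most 62.5 mm and 10.7 degrees, less where a joint would pass 70% of its speed; a pose out of reach is approached as far as the arm can. A call with a gripper value outside its range is refused whole. The fingers move at their own pace and stop on an object; FORCE is the grip in N (left out, the last holds). Time passes only in rows, so rows that repeat a pose let the fingers close. It gives the time, the measured TCP pose, the force and the opening at its end, in the units of the state.
- env.read_state(): the state, without advancing time (a new reading comes with each control period).
- env.grab_frame(name): name is "side" or "top"; returns (picture, depth): 384x512x3 uint8, red, green, blue; 384x512 float32, mm along the optical axis (not along the pixel's ray), 0 where there is no reading.
- env.camera_model(name): a dict with "fx", "fy", "cx", "cy" (pixels), "origin" and "orientation" of the camera in the world. Camera axes: x right, y down, z forward; pixel columns grow to the right and rows downward; lengths in mm; the calibration is good to about 2 mm. A picture is of the moment at which its call begins. camera_model takes no time and is no camera call.
- env.hand_in(): hands the job in, once; it reports no verdict.
Trained networks look in the newest picture that a camera, given by its name, has taken for a name from the list of things; names that differ only in an ending like _2 or _b are one class to them, and where a whole thing is asked for, a point or a joint stands for the part that bears it (a point fixed in the world has none). Each returns a list of dicts, best first, with "confidence" (0 to 1); they miss things now and then, are a little off and sometimes report something else, mostly with a low value. They report only what shows in the picture. A call takes as long as a camera call. They do not tell look-alikes from the thing itself.
- env.masks_of(camera, label): "pixels" (384x512 bool, what is visible of it).
- env.tip_of(camera, label): "xyz" ([x, y, z] in mm, in world coordinates, good to about 4 mm: a listed point, or the origin of a listed thing).
The state is a dict: "time": time; "joint_positions": joint angles; "qvel": joint speeds; "effort": joint torques, N m; "tool_pos": TCP position; "eef_rot": TCP orientation; "contact_force": force on the tool from outside, world axes, zero at the start; "moment": the same for the moment, N m; "grip_width": finger opening in mm.
Only numpy, scipy, OpenCV 4.12 (cv2) and the standard library are available. Lean on these libraries where they do the work, as an engineer would, in place of code of your own. Each camera call takes 0.05 s, during which the arm holds its last target.

## Working session

There is one attempt and no reset: what is moved stays moved. The work goes in short steps, Python scripts to look and compute and a shell command to move; the robot and the scene stay as the last step left them, time stands still between calls to the robot, and variables do not carry over. Pictures are saved under pics/ and viewed, and the job is handed in when it is done.

```bash
ls; mkdir -p pics; python3 - <<'E'
from station import env
import cv2,numpy as np
s=env.read_state();print({k:np.round(v,3).tolist() for k,v in s.items()})
for n in("side","top"):
    p,d=env.grab_frame(n);cv2.imwrite(f"pics/{n}0.png",p[:,:,::-1]);np.save(f"{n}d.npy",d);np.save(f"{n}p.npy",p)
    m=env.camera_model(n);print(n,{k:np.round(v,3).tolist() for k,v in m.items()})
    for l in("tamper","tamper_grip","tamper_rest","press","pressure_plate","plate_top"):
        print(l,[(np.round(r["xyz"],1).tolist(),round(r["confidence"],2)) for r in env.tip_of(n,l)])
E
```

```text
pics
{'time': 0.0, 'joint_positions': [1.195, 0.261, -0.139, 1.173, -0.0, 1.571], 'qvel': [0.001, -0.002, 0.001, -0.0, -0.0, -0.001], 'effort': [-0.001, -40.568, 25.392, 0.019, 0.0, -0.0], 'tool_pos': [192.415, 487.714, 230.457], 'eef_rot': [[-0.93, 0.367, -0.001], [0.367, 0.93, -0.002], [-0.0, -0.002, -1.0]], 'contact_force': [-0.539, 0.48, 0.313], 'moment': [0.027, 0.055, -0.024], 'grip_width': 85.355}
side {'fx': 485.921, 'fy': 485.921, 'cx': 256.144, 'cy': 187.432, 'origin': [480.659, 521.792, 1031.727], 'orientation': [[-0.993, -0.107, 0.049], [-0.117, 0.852, -0.51], [0.013, -0.513, -0.858]]}
tamper [([501.3, -362.7, -2.1], 0.84), ([461.1, -304.3, 4.2], 0.71), ([540.9, -278.6, 3.5], 0.68), ([663.0, 176.6, -1.4], 0.41)]
tamper_grip [([540.0, -274.9, 61.2], 0.82), ([501.2, -368.0, 85.3], 0.63), ([460.0, -307.1, 58.3], 0.52)]
tamper_rest [([535.3, -273.5, 3.5], 0.55), ([540.5, -276.5, 1.8], 0.55)]
press [([507.3, 34.2, 3.4], 0.61)]
pressure_plate [([370.7, -74.5, -0.6], 0.73), ([509.0, 36.6, 45.9], 0.7), ([545.4, -134.2, -1.0], 0.6)]
plate_top [([368.5, -78.2, 1.4], 0.74), ([548.4, -136.1, 5.1], 0.63), ([505.3, 35.8, 46.1], 0.62)]
top {'fx': 472.479, 'fy': 472.479, 'cx': 259.885, 'cy': 180.553, 'origin': [444.819, -53.232, 1158.943], 'orientation': [[-0.009, -0.997, 0.071], [-1.0, 0.011, 0.021], [-0.021, -0.071, -0.997]]}
tamper [([498.7, -370.7, -4.8], 0.92), ([540.7, -276.0, 4.6], 0.54), ([461.0, -307.4, 2.0], 0.49)]
tamper_grip [([498.4, -369.6, 86.8], 0.84), ([456.5, -304.4, 54.7], 0.67), ([542.6, -274.2, 61.1], 0.52)]
tamper_rest [([535.3, -273.9, -0.5], 0.58)]
press [([534.1, -274.6, 4.5], 0.65), ([507.2, 37.3, 3.1], 0.64)]
pressure_plate [([500.1, 37.1, 43.7], 0.93), ([365.8, -81.1, -1.2], 0.68), ([543.4, -131.2, -2.9], 0.57)]
plate_top [([544.9, -136.5, 3.7], 0.63), ([368.6, -78.1, 1.1], 0.61), ([499.8, 35.9, 45.1], 0.57), ([687.9, -77.2, -0.0], 0.28)]
```

View pics/side0.png

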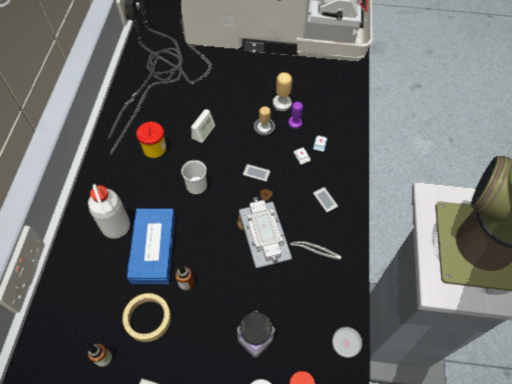

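View pics/top0.png

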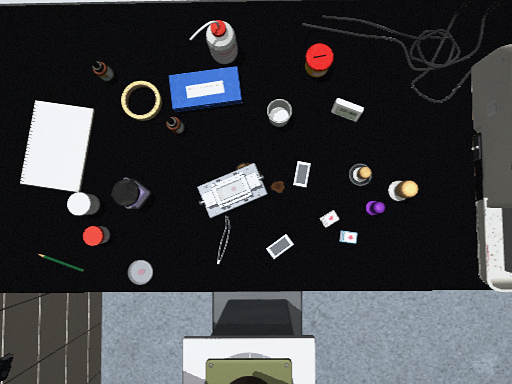

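Candidates for the tamper in the top view are: wood in its dish at (361,174), larger wood at (404,189) and purple at (375,208). The dish one is the smaller wooden one, so it fits. Of the plates, the one in the press at (233,189) fits, while (302,174) and (280,246) lie loose. I'll confirm both in enlarged crops.

```bash
cat > h.py <<'E'
import numpy as np,cv2
from station import env
def cloud(n,d):
    m=env.camera_model(n);v,u=np.mgrid[:d.shape[0],:d.shape[1]]
    c=np.stack([(u-m["cx"])/m["fx"]*d,(v-m["cy"])/m["fy"]*d,d],-1)
    w=c@np.array(m["orientation"]).T+np.array(m["origin"]);w[d==0]=np.nan;return w
E
python3 - <<'E'
from h import *
for n,b in(("top",[(335,145,425,225),(190,150,280,230)]),("side",[(235,60,325,140),(220,180,310,280)])):
    p=np.load(f"{n}p.npy")[:,:,::-1]
    im=[cv2.resize(p[y0:y1,x0:x1],(390,300) ,interpolation=cv2.INTER_CUBIC) for x0,y0,x1,y1 in b]
    cv2.imwrite(f"pics/crop_{n}.png",np.hstack(im))
    w=cloud(n,np.load(f"{n}d.npy"))
    # tamper heights
    for nm,c in(("dish",(540,-275)),("big",(500,-369)),("purple",(460,-305))):
        q=w[np.hypot(w[...,0]-c[0],w[...,1]-c[1])<35]
        zt=np.nanpercentile(q[:,2],99)
        t=q[q[:,2]>45]
        print(n,nm,"ztop",zt.round(1),"centroid",t.mean(0).round(1),len(t), "top slab",q[q[:,2]>zt-6].mean(0).round(1),t.min(0).round(1),t.max(0).round(1))
    q=w[(np.hypot(w[...,0]-505,w[...,1]-36)<95)&(w[...,2]>8)]
    r=cv2.minAreaRect(q[:,:2].astype(np.float32));print(n,"press rect",r,np.histogram(q[:,2],bins=np.arange(8,64,3)))
    q=w[(np.hypot(w[...,0]-505,w[...,1]-36)<18)];print("plate mid",np.nanmedian(q,0))
E
```

```text
top dish ztop 82.6 centroid [ 538.5 -268.3   74.8] 138 top slab [ 539.6 -270.3   79.9] [ 525.7 -284.1   45.6] [ 553.6 -256.8   86.4]
top big ztop 111.0 centroid [ 498.7 -357.8   97.6] 320 top slab [ 499.5 -362.5  107.7] [ 480.2 -381.4   53.9] [ 518.5 -343.   112.2]
top purple ztop 78.9 centroid [ 458.8 -298.6   71. ] 137 top slab [ 458.2 -300.6   75.9] [ 445.2 -314.1   45.2] [ 472.7 -287.7   81.8]
top press rect ((504.7842102050781, 40.1109619140625), (84.37289428710938, 164.48931884765625), 22.29366683959961) (array([ 25, 216, 449, 165,  40,  72,  91,  32,   6,  16,  76, 389, 458,
       135,   1,   0,   0,   0]), array([ 8, 11, 14, 17, 20, 23, 26, 29, 32, 35, 38, 41, 44, 47, 50, 53, 56,
       59, 62]))
plate mid [505.14407927  35.9634802   44.12659084]
side dish ztop 81.6 centroid [ 538.9 -268.2   69. ] 147 top slab [ 539.2 -272.6   79. ] [ 525.7 -286.1   45.6] [ 552.  -259.2   84.7]
side big ztop 109.8 centroid [ 499.3 -356.6   88. ] 318 top slab [ 499.9 -364.7  107. ] [ 479.7 -383.1   46.5] [ 518.8 -343.9  113.3]
side purple ztop 77.5 centroid [ 459.1 -298.4   66.7] 137 top slab [ 458.6 -302.8   75.4] [ 445.4 -316.7   45.4] [ 472.5 -289.1   79.8]
side press rect ((486.62945556640625, 28.633682250976562), (124.1317138671875, 166.2893524169922), 22.626489639282227) (array([ 38, 205, 427, 164,  50,  91,  95,  43,  24,  21,  71, 403, 543,
        84,   1,   0,   0,   0]), array([ 8, 11, 14, 17, 20, 23, 26, 29, 32, 35, 38, 41, 44, 47, 50, 53, 56,
       59, 62]))
plate mid [505.05814938  36.65517173  44.30995622]
```

View pics/crop_top.png

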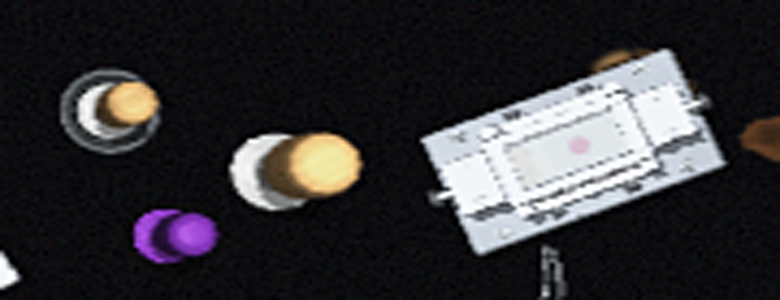

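View pics/crop_side.png

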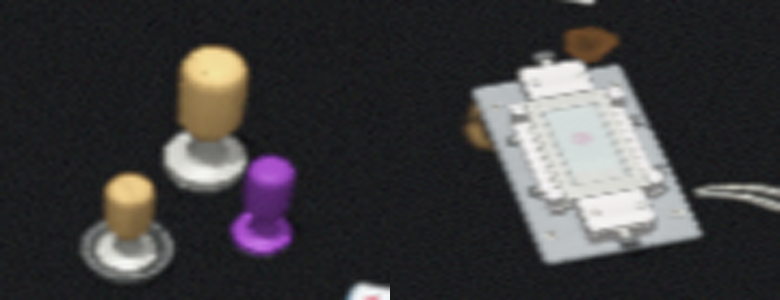

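Crops confirm it: the small wooden tamper stands in its ring dish (crop 110,110) and the press plate has its pink slide under it. Next I refine the axis and the press centre.

```bash
python3 - <<'E'
from h import *
from scipy.optimize import least_squares
for n in("top","side"):
    w=cloud(n,np.load(f"{n}d.npy"));p=np.load(f"{n}p.npy").astype(int)
    q=w[np.hypot(w[...,0]-539.5,w[...,1]+272)<25];s=q[(q[:,2]>46)&(q[:,2]<74)]
    f=least_squares(lambda c:np.hypot(s[:,0]-c[0],s[:,1]-c[1])-14,[539,-272],loss="soft_l1")
    print(n,"cyl",f.x.round(1),len(s),np.abs(f.fun).mean().round(2))
    # dish rim
    q=w[np.hypot(w[...,0]-539.5,w[...,1]+273)<34];r=q[(q[:,2]>9)&(q[:,2]<19)]
    print("rim rect",r.min(0).round(1),r.max(0).round(1),len(r))
    for lab in("tamper_rest","press","pressure_plate"):
      env.grab_frame(n)
      for m in env.masks_of(n,lab):
        k=m["pixels"];x=w[k];x=x[~np.isnan(x[:,0])]
        if lab=="press" and len(x): 
            b=x[(x[:,2]>8)&(x[:,2]<22)]
            if len(b)>20:print(lab,round(m["confidence"],2),cv2.minAreaRect(b[:,:2].astype(np.float32)))
        if len(x):
            x=x[x[:,2]>(30 if lab[:7]=="pressur" else -5)]
            if len(x)>9:print(lab,round(m["confidence"],2),np.median(x,0).round(1),cv2.minAreaRect(x[:,:2].astype(np.float32)))
E
```

```text
top cyl [ 539.7 -271.5] 36 0.41
rim rect [ 513.1 -296.5    9.1] [ 566.8 -245.1   18.5] 188
tamper_rest 0.65 [ 533.2 -262.7   10.7] ((538.1023559570312, -266.8603820800781), (53.35035705566406, 45.47217559814453), 20.659839630126953)
press 0.89 ((504.8445129394531, 39.963844299316406), (84.37289428710938, 151.99000549316406), 22.29366683959961)
press 0.89 [502.7  32.5  17.3] ((505.2850341796875, 38.03874969482422), (87.04412078857422, 164.0731201171875), 23.591169357299805)
press 0.5 ((537.9325561523438, -266.1058044433594), (33.608192443847656, 25.010446548461914), 18.176061630249023)
press 0.5 [ 537.3 -265.1   70.3] ((537.5867919921875, -268.1896667480469), (32.9119873046875, 29.207983016967773), 32.650306701660156)
pressure_plate 0.92 [505.   40.6  44.3] ((505.35406494140625, 40.709617614746094), (45.719608306884766, 85.71920013427734), 22.132741928100586)
side cyl [ 540.1 -275.5] 75 1.01
rim rect [ 513.2 -300.8    9. ] [ 566.8 -245.4   18.8] 174
press 0.67 ((504.7436218261719, 36.02693176269531), (84.8938980102539, 153.97662353515625), 22.29073143005371)
press 0.67 [504.2  60.8  18.3] ((508.3697204589844, 25.775978088378906), (87.66798400878906, 188.03054809570312), 20.636489868164062)
pressure_plate 0.63 [504.4  38.6  44.3] ((502.56451416015625, 36.53321075439453), (48.04219055175781, 86.53785705566406), 21.645477294921875)
```

```bash
python3 - <<'E'
# planning only: first move to above dish tool frame
import numpy as np
from station import env
s=env.read_state();R=np.array(s["eef_rot"]);p=np.array(s["tool_pos"])
print(s["time"],R.T@(np.array([539.5,-272,200])-p))
E
```

```text
1.3 [-601.62999511 -580.02303703   31.34071838]
```

```bash
python3 -m inch '[1,-602,-580,30,0,0,95, 1,-602,-580,30,0,0,95, 1,-602,-580,30,0,0,95, 1,-602,-580,30,0,0,95, 1,-602,-580,30,0,0,95, 1,-602,-580,30,0,0,95, 1,-602,-580,30,0,0,95, 1,-602,-580,30,0,0,95, 1,-602,-580,30,0,0,95, 1,-602,-580,30,0,0,95, 1,-602,-580,30,0,0,95, 1,-602,-580,30,0,0,95]' 60
python3 - <<'E'
import numpy as np
from station import env
s=env.read_state();R=np.array(s["eef_rot"]);p=np.array(s["tool_pos"])
print(s["time"],p,R.round(3),R.T@(np.array([540,-273,130])-p),s["contact_force"])
E
```

```text
time: 2.8
tool_pos: [504.6, -195.6, 204.5]
eef_rot: [[0.447, 0.894, 0.001], [0.894, -0.447, 0.0], [0.0, 0.001, -1.0]]
contact_force: [1.3, -0.0, 0.1]
grip_width: 85.4
2.8 [ 504.64214279 -195.64323622  204.48786783] [[ 0.447  0.894  0.001]
 [ 0.894 -0.447  0.   ]
 [ 0.     0.001 -1.   ]] [-53.41978314  66.16084976  74.51012112] [ 1.25145652 -0.02486306  0.06883822]
```

```bash
python3 -m inch '[1,-53,66,40,0,0,0, 1,-53,66,60,0,0,0, 1,-53,66,74,0,0,0, 1,-53,66,74,0,0,0, 1,-53,66,74,0,0,0]'
python3 - <<'E'
from h import *
s=env.read_state();R=np.array(s["eef_rot"]);p=np.array(s["tool_pos"])
print(s["time"],p,R.round(3).tolist(),R.T@(np.array([540,-273,42])-p),s["contact_force"])
im=[]
for n,b in(("top",(320,130,420,230)),("side",(215,70,315,170))):
    q,d=env.grab_frame(n);im.append(cv2.resize(q[b[1]:b[3],b[0]:b[2],::-1],(390,390)))
cv2.imwrite("pics/above.png",np.hstack(im))
E
```

```text
time: 3.42
tool_pos: [540.3, -271.7, 131.8]
eef_rot: [[0.446, 0.895, 0.002], [0.895, -0.446, -0.0], [0.001, 0.002, -1.0]]
contact_force: [0.1, -0.3, 0.1]
grip_width: 85.5
3.425 [ 540.25407564 -271.70712106  131.75885926] [[0.446, 0.895, 0.002], [0.895, -0.446, -0.0], [0.001, 0.002, -1.0]] [-1.32823569  0.18165322 89.75851881] [ 0.07583854 -0.27912733  0.1223517 ]
```

View pics/above.png

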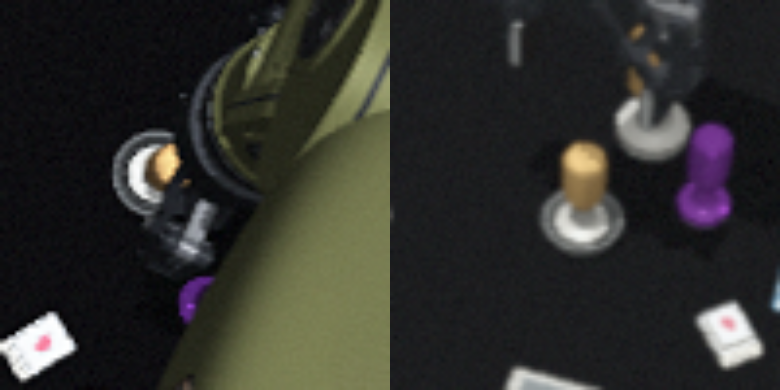

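The tool is over the tamper in both views and the neighbours are clear of the jaws. Descending and gripping.

```bash
python3 -m inch '[1,-1,0,35,0,0,0, 1,-1,0,65,0,0,0, 1,-1,0,88,0,0,0, 1,-1,0,88,0,0,0, 0.5,-1,0,88,0,0,0, 0.3,-1,0,88,0,0,0, 0.2,-1,0,88,0,0,0, 0.2,-1,0,88,0,0,0, 0.2,-1,0,88,0,0,0, 0.2,-1,0,88,0,0,0]' 60
python3 - <<'E'
from h import *
s=env.read_state();print({k:np.round(v,3).tolist() for k,v in s.items()})
E
```

```text
time: 4.78
tool_pos: [541.3, -273.3, 45.3]
eef_rot: [[0.446, 0.895, 0.005], [0.895, -0.446, -0.002], [0.001, 0.005, -1.0]]
contact_force: [0.6, -0.2, 6.0]
grip_width: 26.6
{'time': 4.775, 'joint_positions': [-0.468, 0.523, -0.24, 0.802, 0.001, 1.565], 'qvel': [0.0, -0.0, 0.001, -0.002, -0.001, -0.001], 'effort': [-0.081, -47.549, 19.982, -0.307, -0.034, -0.001], 'tool_pos': [541.333, -273.332, 45.329], 'eef_rot': [[0.446, 0.895, 0.005], [0.895, -0.446, -0.002], [0.001, 0.005, -1.0]], 'contact_force': [0.583, -0.167, 6.007], 'moment': [0.076, 0.207, -0.023], 'grip_width': 26.583}
```

```bash
python3 -m inch '[0.2,0,0,-5,0,0,0, 0.2,0,0,-20,0,0,0, 0.2,0,0,-50,0,0,0, 0.2,0,0,-80,0,0,0, 0.2,0,0,-90,0,0,0, 0.2,0,0,-90,0,0,0, 0.2,0,0,-90,0,0,0]' 80
python3 - <<'E'
from h import *
s=env.read_state();R=np.array(s["eef_rot"]);p=np.array(s["tool_pos"])
print(s["time"],p,R.round(4).tolist(),s["contact_force"],s["moment"],s["grip_width"])
print(R.T@(np.array([504.5,38.4,p[2]])-p))
im=[]
for n,b in(("top",(320,130,420,230)),("side",(215,50,315,150))):
    q,d=env.grab_frame(n);im.append(cv2.resize(q[b[1]:b[3],b[0]:b[2],::-1],(390,390)))
    if n=="side":
        w=cloud(n,d);k=w[(np.hypot(w[...,0]-541,w[...,1]+273)<32)&(w[...,2]<22)&(w[...,2]>9)];print("dish",k.min(0),k.max(0),len(k))
cv2.imwrite("pics/lift.png",np.hstack(im))
E
```

```text
time: 5.65
tool_pos: [539.9, -272.7, 134.0]
eef_rot: [[0.446, 0.895, 0.003], [0.895, -0.446, -0.001], [0.001, 0.003, -1.0]]
contact_force: [0.4, 0.1, -3.4]
grip_width: 26.2
5.65 [ 539.91025491 -272.71365481  133.98681498] [[0.4461, 0.895, 0.0027], [0.895, -0.4461, -0.0007], [0.0006, 0.0027, -1.0]] [ 0.35003482  0.06898141 -3.42552813] [-0.05388476  0.07269631  0.02310346] 26.182918202693973
[ 262.65070113 -170.47027026   -0.29751232]
dish [ 513.21097933 -302.623545      9.00444462] [ 566.75065229 -248.11282429   19.65033119] 112
```

View pics/lift.png

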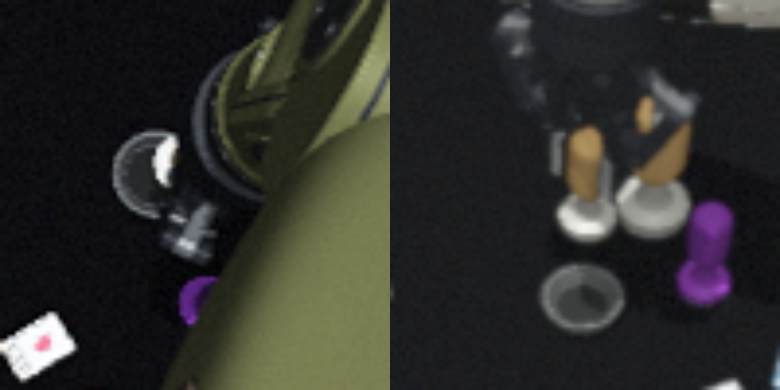

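```bash
python3 -m inch '[0.2,40,-26,0,0,0,0, 0.2,80,-52,0,0,0,0, 0.2,120,-78,0,0,0,0, 0.2,160,-104,0,0,0,0, 0.2,200,-130,0,0.1,0,0, 0.2,240,-155,0,0.15,0,0, 0.2,263,-170,0,0.15,0,0, 0.2,263,-170,0,0.15,0,0, 0.2,263,-170,0,0.15,0,0, 0.2,263,-170,0,0.15,0,0]'
python3 - <<'E'
from h import *
s=env.read_state();R=np.array(s["eef_rot"]);p=np.array(s["tool_pos"])
print(s["time"],p,R.round(4).tolist(),s["contact_force"],s["moment"],s["grip_width"])
print(R.T@(np.array([504.5,38.4,p[2]])-p))
im=[]
for n,b in(("top",(180,130,280,230)),("side",(205,140,325,260))):
    q,d=env.grab_frame(n);im.append(cv2.resize(q[b[1]:b[3],b[0]:b[2],::-1],(390,390)));np.save(n+"d2.npy",d);np.save(n+"p2.npy",q)
    print(n,[(np.round(r["xyz"],1).tolist(),round(r["confidence"],2)) for r in env.tip_of(n,"tamper")])
cv2.imwrite("pics/over.png",np.hstack(im))
E
```

```text
time: 7.0
tool_pos: [505.1, 37.6, 133.4]
eef_rot: [[0.447, 0.894, -0.0], [0.894, -0.447, 0.0], [0.0, -0.0, -1.0]]
contact_force: [0.4, -0.7, -2.0]
grip_width: 26.3
7.0 [505.0887618   37.60452498 133.3672973 ] [[0.4473, 0.8944, -0.0003], [0.8944, -0.4473, 0.0004], [0.0002, -0.0005, -1.0]] [ 0.41242899 -0.67390313 -2.01418833] [-0.01910523  0.03357647  0.01608315] 26.342011431196745
[ 4.48071395e-01 -8.82413023e-01  4.94391554e-04]
top [([501.7, -369.1, -6.2], 0.59), ([499.7, 273.3, -0.8], 0.54), ([463.1, -306.6, 1.2], 0.48), ([662.4, 171.7, 3.1], 0.34)]
side [([507.8, 32.5, 87.6], 0.55)]
```

View pics/over.png

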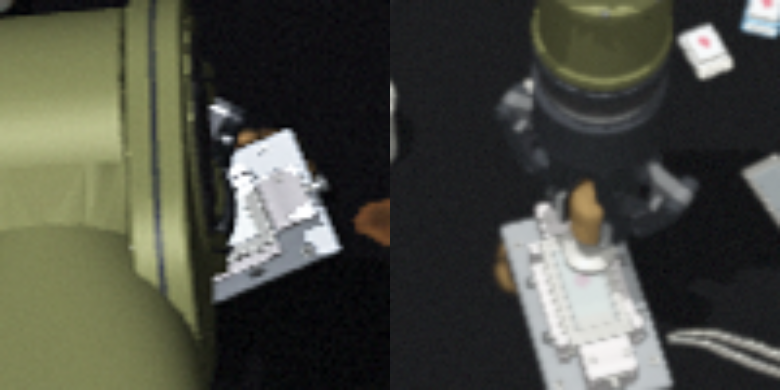

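```bash
python3 - <<'E'
from h import *
from scipy.optimize import least_squares
w=cloud("side",np.load("sided2.npy"))
near=np.hypot(w[...,0]-505,w[...,1]-37)<28
for lo,hi,R in((93.5,101,18),(125,160,14)):
    s=w[near&(w[...,2]>lo)&(w[...,2]<hi)]
    f=least_squares(lambda c:np.hypot(s[:,0]-c[0],s[:,1]-c[1])-R,[505,37],loss="soft_l1")
    print(lo,len(s),f.x.round(1),np.abs(f.fun).mean().round(2),s.min(0).round(1),s.max(0).round(1))
f=w[near&(w[...,2]>98)&(w[...,2]<110)];print("foot top",f.mean(0),np.percentile(f[:,2],[5,50,95]))
# plate frame from original frames: top-level pts z 41-48 bounded; axes-aligned extents
a=np.radians(22.3);X=np.array([np.cos(a),np.sin(a)]);Y=np.array([-np.sin(a),np.cos(a)])
for n in("top","side"):
    w=cloud(n,np.load(n+"d.npy"));p=np.load(n+"p.npy")
    c=np.array([504.5,38.4])
    k=(w[...,2]>8)&(w[...,2]<21)
    q=w[k][:,:2]-c;u=q@X;v=q@Y;ok=(abs(u)<48)&(abs(v)<85);
    print(n,"base u",np.percentile(u[ok],[1,99]).round(1),"v",np.percentile(v[ok&(abs(u)>28)],[1,99]).round(1))
    k=(w[...,2]>38)&(w[...,2]<52);q=w[k][:,:2]-c;u=q@X;v=q@Y;ok=(abs(u)<35)&(abs(v)<85)
    print(" upper u",np.percentile(u[ok],[1,99]).round(1),"v",np.percentile(v[ok],[1,99]).round(1))
    zz=w[k][:,2][ok];uu=u[ok];vv=v[ok];pl=(abs(uu)<18)&(abs(vv)<38)
    A=np.c_[uu,vv,np.ones_like(uu)][pl];print(" plate plane",np.linalg.lstsq(A,zz[pl],rcond=None)[0].round(4))
E
```

```text
93.5 57 [502.8  33.4] 2.05 [486.6  28.6  93.6] [521.4  54.3 100.8]
125 134 [503.5  36.5] 4.52 [479.7  30.4 126.1] [531.5  55.5 159.9]
foot top [504.81810494  42.99608037 102.32304375] [ 98.50648179 102.13404786 107.42524675]
top base u [-41.1  42.3] v [-72.8  75.6]
 upper u [-26.2  27.6] v [-75.   75.6]
 plate plane [-8.50000e-03  3.10000e-03  4.43262e+01]
side base u [-42.2  41.2] v [-75.5  73.3]
 upper u [-28.1  27.1] v [-72.3  75. ]
 plate plane [-5.00000e-03 -4.00000e-03  4.42663e+01]
```

```bash
python3 -m inch '[0.2,0.4,-0.9,10,0,0,0, 0.2,0.4,-0.9,25,0,0,0, 0.2,0.4,-0.9,37,0,0,0, 0.2,0.4,-0.9,42,0,0,0, 0.2,0.4,-0.9,42,0,0,0, 0.2,0.4,-0.9,42,0,0,0]'
python3 - <<'E'
from h import *
s=env.read_state();R=np.array(s["eef_rot"]);p=np.array(s["tool_pos"])
print(s["time"],p,R.round(4).tolist(),s["contact_force"],s["moment"],s["joint_positions"])
E
```

```text
time: 7.95
tool_pos: [504.9, 38.7, 91.9]
eef_rot: [[0.447, 0.894, 0.001], [0.894, -0.447, 0.001], [0.001, 0.0, -1.0]]
contact_force: [0.0, -1.3, -1.8]
grip_width: 25.9
7.95 [504.94275576  38.67393757  91.92937247] [[0.4471, 0.8945, 0.0008], [0.8945, -0.4471, 0.0007], [0.001, 0.0004, -1.0]] [ 0.00391419 -1.27443769 -1.82220937] [0.00985972 0.00890006 0.00113967] [ 7.60582767e-02  3.30947381e-01 -4.27465049e-01  8.11545239e-01
  6.05715527e-04  2.11041462e+00]
```

```bash
python3 -m inch '[0.2,0,0,3,0,0,0, 0.2,0,0,6,0,0,0, 0.2,0,0,6,0,0,0]'; python3 -m inch '[0.2,0,0,1,0,0,0, 0.2,0,0,2,0,0,0]';python3 -m inch '[0.2,0,0,1,0,0,0, 0.2,0,0,2,0,0,0]'
```

```text
time: 8.32
tool_pos: [505.3, 38.7, 86.1]
eef_rot: [[0.447, 0.894, 0.002], [0.894, -0.447, 0.001], [0.001, 0.001, -1.0]]
contact_force: [-0.1, -0.5, -0.1]
grip_width: 26.2
time: 8.57
tool_pos: [505.4, 38.7, 84.4]
eef_rot: [[0.447, 0.894, 0.002], [0.894, -0.447, 0.001], [0.001, 0.001, -1.0]]
contact_force: [-1.9, 0.8, 2.4]
grip_width: 26.1
time: 8.82
tool_pos: [505.4, 38.8, 82.7]
eef_rot: [[0.447, 0.894, 0.002], [0.894, -0.447, 0.001], [0.002, 0.002, -1.0]]
contact_force: [-2.3, -0.4, 5.9]
grip_width: 26.4
```

```bash
for i in 1; do :; done; python3 -m inch '[0.2,0,-0.3,1,0.1,0,0, 0.2,0,-0.3,2,0.1,0,0]'; python3 -m inch '[0.2,0,-0.3,1,0.1,0,0, 0.2,0,-0.3,2,0.1,0,0]'
```

```text
time: 9.07
tool_pos: [505.4, 38.8, 80.9]
eef_rot: [[0.447, 0.894, 0.001], [0.894, -0.447, 0.001], [0.002, 0.0, -1.0]]
contact_force: [-0.2, -0.3, 3.3]
grip_width: 26.4
time: 9.32
tool_pos: [505.5, 38.8, 78.9]
eef_rot: [[0.447, 0.894, 0.0], [0.894, -0.447, 0.002], [0.002, -0.001, -1.0]]
contact_force: [-0.1, -0.5, 3.0]
grip_width: 26.1
```

```bash
python3 -m inch '[0.2,0,-0.3,1,0.1,0,0, 0.2,0,-0.3,2,0.1,0,0]'; python3 -m inch '[0.2,0,-0.3,1,0.1,0,0, 0.2,0,-0.3,2,0.1,0,0]'
```

```text
time: 9.57
tool_pos: [505.5, 38.8, 77.0]
eef_rot: [[0.447, 0.894, -0.001], [0.894, -0.447, 0.002], [0.002, -0.002, -1.0]]
contact_force: [0.1, -2.1, 3.9]
grip_width: 26.5
time: 9.82
tool_pos: [505.5, 38.8, 75.0]
eef_rot: [[0.447, 0.894, -0.002], [0.894, -0.447, 0.003], [0.002, -0.003, -1.0]]
contact_force: [0.8, -1.5, 2.5]
grip_width: 26.0
```

```bash
python3 -m inch '[0.2,0,0,0.5,-0.1,-0.1,0, 0.2,0,0,1,-0.1,-0.1,0]'; python3 -m inch '[0.2,0,0,0.5,0,0,0, 0.2,0,0,1,0,0,0]'
```

```text
time: 10.07
tool_pos: [505.5, 38.9, 74.0]
eef_rot: [[0.447, 0.894, -0.001], [0.894, -0.447, 0.0], [-0.0, -0.001, -1.0]]
contact_force: [-0.1, -1.8, 3.9]
grip_width: 26.0
time: 10.32
tool_pos: [505.5, 38.8, 73.0]
eef_rot: [[0.447, 0.894, -0.001], [0.894, -0.447, 0.0], [-0.0, -0.001, -1.0]]
contact_force: [0.0, -0.5, 4.1]
grip_width: 25.9
```

```bash
python3 -m inch '[0.2,0,0,0.5,0,0,0, 0.2,0,0,1,0,0,0]'
```

```text
time: 10.58
tool_pos: [505.5, 38.9, 72.0]
eef_rot: [[0.447, 0.894, -0.001], [0.894, -0.447, 0.0], [-0.0, -0.001, -1.0]]
contact_force: [0.1, -1.0, 4.4]
grip_width: 26.5
```

```bash
python3 -m inch '[0.2,0,0,0.5,0,0,0, 0.2,0,0,1,0,0,0]'
```

```text
time: 10.82
tool_pos: [505.5, 38.9, 71.0]
eef_rot: [[0.447, 0.894, -0.001], [0.894, -0.447, 0.0], [-0.0, -0.001, -1.0]]
contact_force: [-0.5, -1.5, 5.9]
grip_width: 26.3
```

```bash
python3 -m inch '[0.2,0,0,0.5,0,0,0, 0.2,0,0,1,0,0,0]'
```

```text
time: 11.08
tool_pos: [505.5, 38.8, 70.9]
eef_rot: [[0.447, 0.894, -0.001], [0.894, -0.447, 0.0], [0.0, -0.001, -1.0]]
contact_force: [-2.4, -2.7, 15.0]
grip_width: 25.8
```

```bash
python3 -m inch '[0.2,0,0,0.5,0,0,0, 0.2,0,0,1,0,0,0]'
```

```text
time: 11.32
tool_pos: [505.5, 38.8, 70.9]
eef_rot: [[0.447, 0.894, -0.0], [0.894, -0.447, 0.001], [0.0, -0.0, -1.0]]
contact_force: [-3.1, -1.7, 15.1]
grip_width: 26.2
```

Bottomed after about 15 mm of travel. The wrist reads 15.1 N against a free-hanging baseline of −1.9 N, so about 17 N on the plate. Holding.

```bash
python3 -m inch '[0.2,0,0,1,0,0,0, 0.2,0,0,1,0,0,0, 0.2,0,0,1,0,0,0]'; python3 -c "
from station import env;s=env.read_state();print(s['contact_force'],s['moment'])"
```

```text
time: 11.7
tool_pos: [505.5, 38.8, 70.9]
eef_rot: [[0.447, 0.894, 0.0], [0.894, -0.447, 0.001], [0.001, -0.0, -1.0]]
contact_force: [-2.0, -1.4, 12.3]
grip_width: 26.3
[-1.95355936 -1.43061036 12.34819919] [-0.289603    0.62651508  0.024276  ]
```

```bash
python3 -m inch '[0.2,0,0,1,0,0,0, 0.2,0,0,1,0,0,0, 0.2,0,0,1,0,0,0, 0.2,0,0,1,0,0,0, 0.2,0,0,1,0,0,0, 0.2,0,0,1,0,0,0, 0.2,0,0,1,0,0,0, 0.2,0,0,1,0,0,0, 0.2,0,0,1,0,0,0, 0.2,0,0,1,0,0,0, 0.2,0,0,1,0,0,0, 0.2,0,0,1,0,0,0]'; python3 -c "
from station import env;s=env.read_state();print(s['contact_force'],s['moment'])"
```

```text
time: 13.2
tool_pos: [505.5, 38.8, 70.9]
eef_rot: [[0.447, 0.894, 0.001], [0.894, -0.447, 0.001], [0.001, 0.0, -1.0]]
contact_force: [-2.2, -1.3, 12.5]
grip_width: 26.1
[-2.19965741 -1.27120612 12.54181554] [-0.27406026  0.59180335  0.00188957]
```

Steady value settled at only ~14.4 N; raising slightly and re-holding.

```bash
python3 -m inch '[0.2,0,0,1.15,0,0,0, 0.2,0,0,1.25,0,0,0, 0.2,0,0,1.25,0,0,0]'; python3 -m inch '[0.2,0,0,1.25,0,0,0, 0.2,0,0,1.25,0,0,0, 0.2,0,0,1.25,0,0,0, 0.2,0,0,1.25,0,0,0]'
```

```text
time: 13.58
tool_pos: [505.5, 38.8, 70.9]
eef_rot: [[0.447, 0.894, 0.001], [0.894, -0.447, 0.001], [0.001, 0.001, -1.0]]
contact_force: [-3.5, -1.5, 13.8]
grip_width: 26.4
time: 14.08
tool_pos: [505.5, 38.8, 70.9]
eef_rot: [[0.447, 0.894, 0.002], [0.894, -0.447, 0.001], [0.002, 0.001, -1.0]]
contact_force: [-2.4, -1.5, 14.1]
grip_width: 26.5
```

```bash
python3 -m inch '[0.2,0,0,1.4,0.1,0,0, 0.2,0,0,1.4,0.1,0,0, 0.2,0,0,1.4,0.1,0,0, 0.2,0,0,1.4,0.1,0,0]'; python3 -m inch '[0.2,0,0,1.4,0.1,0,0, 0.2,0,0,1.4,0.1,0,0, 0.2,0,0,1.4,0.1,0,0, 0.2,0,0,1.4,0.1,0,0, 0.2,0,0,1.4,0.1,0,0, 0.2,0,0,1.4,0.1,0,0]';python3 -m inch '[0.2,0,0,1.4,0.1,0,0, 0.2,0,0,1.4,0.1,0,0, 0.2,0,0,1.4,0.1,0,0, 0.2,0,0,1.4,0.1,0,0, 0.2,0,0,1.4,0.1,0,0, 0.2,0,0,1.4,0.1,0,0]'
```

```text
time: 14.58
tool_pos: [505.5, 38.8, 70.9]
eef_rot: [[0.447, 0.894, 0.001], [0.894, -0.447, 0.002], [0.002, 0.0, -1.0]]
contact_force: [-2.9, -1.2, 14.5]
grip_width: 26.2
time: 15.32
tool_pos: [505.5, 38.8, 70.9]
eef_rot: [[0.447, 0.894, 0.0], [0.894, -0.447, 0.003], [0.003, -0.001, -1.0]]
contact_force: [-3.1, -2.0, 15.4]
grip_width: 26.5
time: 16.08
tool_pos: [505.6, 38.8, 70.9]
eef_rot: [[0.447, 0.894, -0.0], [0.894, -0.447, 0.004], [0.003, -0.002, -1.0]]
contact_force: [-4.0, -1.3, 15.2]
grip_width: 26.1
```

Held at ~16–17 N net for about 2 s. Lifting off to check the catches.

```bash
python3 -m inch '[0.2,0,0,-0.5,0,0,0, 0.2,0,0,-2,0,0,0, 0.2,0,0,-4,0,0,0, 0.2,0,0,-15,-0.1,-0.2,0, 0.2,0,0,-40,-0.1,-0.2,0, 0.2,0,0,-65,-0.1,-0.2,0]'; python3 -m inch '[0.2,-40,26,0,0,0,0, 0.2,-80,52,0,0,0,0, 0.2,-120,78,0,0,0,0, 0.2,-120,78,0,0,0,0,0.2,-120,78,0,0,0,0]'
python3 - <<'E'
from h import *
s=env.read_state();R=np.array(s["eef_rot"]);p=np.array(s["tool_pos"])
print(s["time"],p,R.round(4).tolist(),s["contact_force"],s["grip_width"])
a=np.radians(22.3);X=np.array([np.cos(a),np.sin(a)]);Y=np.array([-np.sin(a),np.cos(a)])
im=[]
for n,b in(("top",(180,130,280,230)),("side",(205,140,325,260))):
    q,d=env.grab_frame(n);im.append(cv2.resize(q[b[1]:b[3],b[0]:b[2],::-1],(390,390),interpolation=cv2.INTER_CUBIC))
    w=cloud(n,d)
    k=(w[...,2]>15)&(w[...,2]<52);qq=w[k][:,:2]-[504.5,38.4];u=qq@X;v=qq@Y;pl=(abs(u)<17)&(abs(v)<33)
    A=np.c_[u,v,np.ones_like(u)][pl];print(n,pl.sum()," plate plane",np.linalg.lstsq(A,w[k][:,2][pl],rcond=None)[0].round(4),"median",np.median(w[k][:,2][pl]))
    for sgn in(1,-1):
        e=(abs(u)<10)&(v*sgn>25)&(v*sgn<39);print("  end",sgn,e.sum(),np.median(w[k][:,2][e]).round(1))
cv2.imwrite("pics/after.png",np.hstack(im))
E
```

```text
time: 16.82
tool_pos: [504.4, 38.9, 135.9]
eef_rot: [[0.447, 0.894, -0.003], [0.894, -0.447, 0.0], [-0.001, -0.003, -1.0]]
contact_force: [-0.5, -0.4, -2.2]
grip_width: 26.4
time: 17.45
tool_pos: [519.7, -102.8, 135.4]
eef_rot: [[0.448, 0.894, -0.005], [0.894, -0.448, 0.002], [-0.001, -0.005, -1.0]]
contact_force: [-0.4, -0.1, -2.3]
grip_width: 26.4
17.45 [ 519.67780981 -102.76112641  135.37240376] [[0.4476, 0.8942, -0.005], [0.8942, -0.4476, 0.0016], [-0.0008, -0.0052, -1.0]] [-0.43974377 -0.05517964 -2.30404497] 26.43631698244292
top 392  plate plane [ 4.60000e-03 -3.20000e-03  3.37487e+01] median 33.76728282847398
  end 1 50 34.6
  end -1 49 33.6
side 388  plate plane [ 1.40000e-03 -1.00000e-04  3.39927e+01] median 34.01188740883134
  end 1 43 33.7
  end -1 48 33.9
```

View pics/after.png

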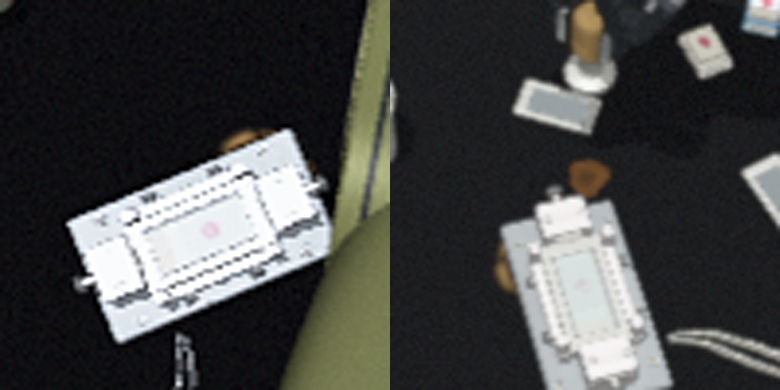

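Plate top is level at ~33.9 mm, down from 44.3 mm, which puts the underside at ~27.6 mm: both catches hold. Returning the tamper.

```bash
python3 - <<'E'
from h import *
s=env.read_state();R=np.array(s["eef_rot"]);p=np.array(s["tool_pos"])
print(R.T@(np.array([541,-273.2,p[2]])-p))
E
```

```text
[-143.69626697   95.20746329   -0.27441151]
```

```bash
python3 -m inch '[0.2,-40,26,0,0,0,0, 0.2,-80,52,0,-0.3,0,0, 0.2,-120,78,0,-0.3,0,0, 0.2,-144,95,0,-0.3,0,0, 0.2,-144,95,0,-0.3,0,0,0.2,-144,95,0,-0.3,0,0,0.2,-144,95,0,-0.3,0,0]'
python3 - <<'E'
from h import *
s=env.read_state();R=np.array(s["eef_rot"]);p=np.array(s["tool_pos"])
print(R.round(4).tolist(),p,R.T@(np.array([541,-273.2,60])-p),s["contact_force"])
q,d=env.grab_frame("side");cv2.imwrite("pics/ret.png",cv2.resize(q[50:150,215:315,::-1],(500,500),interpolation=cv2.INTER_CUBIC))
E
```

```text
time: 18.42
tool_pos: [540.5, -271.7, 135.2]
eef_rot: [[0.444, 0.896, -0.0], [0.896, -0.444, -0.001], [-0.001, -0.0, -1.0]]
contact_force: [0.4, -0.6, -2.0]
grip_width: 26.2
[[0.4443, 0.8959, -0.0005], [0.8959, -0.4443, -0.0005], [-0.0007, -0.0002, -1.0]] [ 540.52139112 -271.70698569  135.22005888] [-1.07200761  1.10670595 75.2206183 ] [ 0.39074948 -0.6108765  -1.95636063]
```

View pics/ret.png

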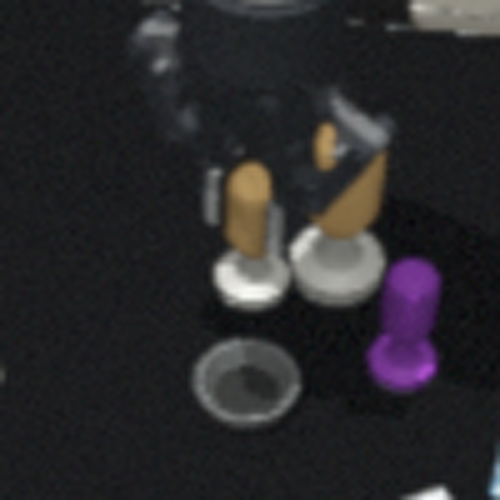

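```bash
python3 -m inch '[0.2,-1,1,30,0,0,0, 0.2,-1,1,55,0,0,0, 0.2,-1,1,70,0,0,0, 0.2,-1,1,75,0,0,0, 0.2,-1,1,80,0,0,0, 0.2,-1,1,84,0,0,0,0.2,-1,1,86,0,0,0,0.2,-1,1,86,0,0,0]'
python3 -c "
from station import env;s=env.read_state();print(s['contact_force'],s['tool_pos'],s['moment'])"
```

```text
time: 19.48
tool_pos: [541.1, -273.4, 49.4]
eef_rot: [[0.444, 0.896, -0.0], [0.896, -0.444, -0.001], [-0.001, 0.0, -1.0]]
contact_force: [1.4, -0.4, -3.3]
grip_width: 26.5
[ 1.4240155  -0.39631825 -3.30174538] [ 541.08918059 -273.38178324   49.42679819] [ 0.00138964 -0.02535244 -0.02206454]
```

```bash
python3 -m inch '[0.2,0,0,1,0,0,0, 0.2,0,0,2,0,0,0, 0.2,0,0,3,0,0,0]'; python3 -m inch '[0.2,0,0,0.5,0,0,0, 0.2,0,0,1,0,0,0]'
```

```text
time: 19.85
tool_pos: [541.1, -273.4, 46.4]
eef_rot: [[0.444, 0.896, -0.0], [0.896, -0.444, -0.001], [-0.001, 0.0, -1.0]]
contact_force: [0.3, -0.1, -3.4]
grip_width: 26.3
time: 20.1
tool_pos: [541.1, -273.4, 45.4]
eef_rot: [[0.444, 0.896, 0.0], [0.896, -0.444, -0.001], [-0.001, 0.0, -1.0]]
contact_force: [-0.7, -0.2, 1.3]
grip_width: 26.2
```

Foot touches the floor (force rose from −3.4 to +1.3 N at the original seated height). Releasing, then straight up.

```bash
python3 -m inch '[0.4,0,0,0,0,0,0, 0.7,0,0,0,0,0,0, 1,0,0,0,0,0,0, 1,0,0,0,0,0,0, 1,0,0,0,0,0,0, 1,0,0,0,0,0,0]' 20; python3 -m inch '[1,0,0,-8,0,0,0, 1,0,0,-25,0,0,0, 1,0,0,-60,0,0,0, 1,0,0,-110,0,0,0, 1,0,0,-150,0,0,0, 1,60,-30,-150,0,0,0, 1,120,-60,-150,0,0,0, 1,180,-90,-150,0,0,0, 1,240,-120,-150,0,0,0, 1,240,-120,-150,0,0,0]'
python3 - <<'E'
from h import *
im=[]
for n,b in(("top",(190,120,430,240)),("side",(215,50,335,280))):
    q,d=env.grab_frame(n);x=q[b[1]:b[3],b[0]:b[2],::-1]; f=390/x.shape[0];im.append(cv2.resize(x,None,fx=f if n=="side" else 560/240,fy=f if n=="side" else 560/240))
    w=cloud(n,d);q=w[np.hypot(w[...,0]-541,w[...,1]+273)<25];print(n,"tamper top",np.nanpercentile(q[:,2],99),q[q[:,2]>76].mean(0))
h=max(i.shape[0] for i in im);im=[cv2.copyMakeBorder(i,0,h-i.shape[0],0,0,cv2.BORDER_CONSTANT) for i in im]
cv2.imwrite("pics/end.png",np.hstack(im))
E
```

```text
time: 20.85
tool_pos: [541.1, -273.4, 45.4]
eef_rot: [[0.445, 0.896, -0.0], [0.896, -0.445, -0.001], [-0.001, 0.0, -1.0]]
contact_force: [0.6, -0.6, -0.2]
grip_width: 85.6
time: 22.1
tool_pos: [540.0, -1.8, 195.9]
eef_rot: [[0.441, 0.898, 0.001], [0.898, -0.441, -0.0], [-0.0, 0.001, -1.0]]
contact_force: [-0.3, 0.3, 0.4]
grip_width: 85.3
top tamper top 83.17187701433744 [ 539.52424558 -270.59495724   79.41709941]
side tamper top nan [nan nan nan]
  return np.nanmean(a, axis, out=out, keepdims=keepdims)
<stdin>:5: RuntimeWarning: Mean of empty slice.
  ret = um.true_divide(
```

View pics/end.png

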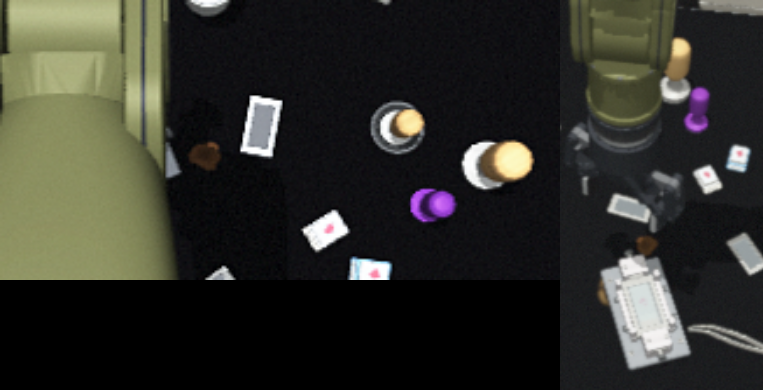

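Tamper stands upright in its dish in the top view at (400,125), and the press is intact in the side view. One last plate check, then hand in.

```bash
python3 - <<'E'
from h import *
q,d=env.grab_frame("side");w=cloud("side",d)
a=np.radians(22.3);qq=w[...,:2]-[504.5,38.4];u=qq@[np.cos(a),np.sin(a)];v=qq@[-np.sin(a),np.cos(a)]
k=(abs(u)<17)&(abs(v)<33)&(w[...,2]<60);print(k.sum(),np.median(w[k][:,2]),[np.median(w[k&(v*s>20)][:,2]) for s in(1,-1)])
print(env.read_state()["time"],env.hand_in())
E
```

```text
387 33.64590868511402 [np.float64(34.036966309446086), np.float64(33.75319519371351)]
the job is handed in; nothing more can be done
22.25 None
```

I pressed the plate down until both catches snapped over it, stood the tamper back in its dish, and handed the job in at about 22 s.

- **Pressing:** I used the small wooden tamper. The plate bottomed out after about 15 mm. Taking off the tamper's weight, I held roughly 16–17 N for the last 2 s or so. Before that, the hold settled at only about 14.4 N, so I raised it. No reading went above about 17.5 N, though I only had readings at the end of each move, not in between.
- **Catches:** after I lifted off, the plate top sat level at about 33.7–34 mm, down from 44.3 mm. That puts its underside at about 27.5 mm, so both catches are holding it. Both ends matched to within 1 mm when I lifted off and to 0.3 mm in the last check.
- **Tamper:** it stands upright in the dish, with its top at about 83 mm in the top camera (81 mm expected, allowing for camera error). The side camera could not confirm this because the arm was in the way.
- **Everything else:** the other items I could see in the last pictures had not moved, but the arm hid part of the scene and I did not check them one by one.

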